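Bring the straightedge home against two base-line tips and the zero tip

ROBOT

A 6-joint arm with a two-finger parallel gripper is mounted at the origin on a cart in front of the work surface, level with it; the furniture and walls round the work are solid. World frame = base frame: x ahead of the robot, y to its left, z up, the work surface at z = 0. Lengths are in m, angles in rad, forces in N, time in s.
With the tool pointing down it reaches from about 0.25 to 0.725 m from the base axis. Payload 4 kg.
Tool frame: the origin (TCP) lies on the centre line of the jaws, within the pads' length; the fingertips stand ahead of it and the grasp point (between the pads) lies 11 mm behind it (bot.tip_extent is the z of the fingertips in the tool frame, in m); z points along the fingers, y is the direction in which the jaws open and shut (so a half turn about z gives the same grasp; the last joint's range is limited). The gripper opens to 85 mm and grips with 20 to 120 N. Pads are 22 mm wide; open, the fingers measure 114 mm over their backs; the gripper's body (76 mm by 85 mm) begins 54 mm behind the grasp point. The pads swing forward as they close: fully open they stand 13 mm farther back than shut.
Start: joints at [1.32, 0.241, 0.005, 1.335, 0, 1.571], TCP at [0.124, 0.484, 0.239] pointing down, gripper open.
Joint ranges: [-2.72, 2.72], [-1.05, 1.87], [-1.09, 1.28], [-1.99, 2.15], [-1.42, 1.44], [-3.14, 3.14]. Speed limits (rad/s): [2.79, 2.79, 3.14, 3.14, 3.14, 3.14].

INTERFACE

Orientations are given as a unit quaternion [x, y, z, w].
In Python, from workcell import bot gives the robot as it stands.
- The arm moves only by the shell command python3 -m jog 'ROWS'. ROWS is JSON, a list that holds one entry, the list of rows, each a list of 7 numbers: the shift along the world's x, y, z in m, then the turn, a rotation vector about the world's x, y, z in degrees, then the closure in counts, from 0 (fully open) to 255 (shut). In form: [[[tx, ty, tz, ax, ay, az, fingers], ...]]. A call has 1 to 10 rows; each row is the pose to reach, as a shift and turn from the pose commanded when the call began; what a row does not reach only later rows make up. A row lasts 1/12 s, in which the tool goes at most 41.7 mm and 7.16 degrees, less where a joint would pass 70% of its speed; a pose out of reach is approached as far as the arm can. A call with a gripper value outside its range is refused whole. The fingers move at their own pace and stop on an object; the grip force is fixed at half the most. Time passes only in rows, so rows that repeat a pose let the fingers close. It gives the time, the measured TCP pose, the force and the opening at its end, in the units of the state.
- bot.get_obs(): the state, without advancing time (a new reading comes with each control period).
- bot.camera(name): name is "scene" or "top" or "wrist"; returns the picture (400x640x3 uint8, blue, green, red); there is no depth.
- bot.camera_model(name): a dict with "K" (3x3 intrinsics, pixels), "k1" (the pictures are not rectified: a ray, as slopes to the right and down, at radius r is drawn at 1 + k1 r^2 times it, then the intrinsics apply), "T" (4x4, takes a point from camera to world coordinates). Camera axes: x right, y down, z forward; pixel columns grow to the right and rows downward; lengths in m; the calibration is good to about 2 mm. A picture is of the moment at which its call begins: read the wrist's pose just before it. camera_model takes no time and is no camera call; for the wrist camera it gives the pose at the moment of the call.
- bot.job_done(): hands the job in, once; it reports no verdict.
The state is a dict: "clock": time; "joint_pos": joint angles; "joint_vel": joint speeds; "tau": joint torques, N m; "eef_pos": TCP position; "tool_rot": TCP orientation; "ft_force": force on the tool from outside, world axes, zero at the start; "ft_torque": the same for the moment, N m; "grip_width": finger opening in m.
Only numpy, scipy, OpenCV 4.12 (cv2) and the standard library are available. Lean on these libraries where they do the work, as an engineer would, in place of code of your own. Each camera call takes 0.05 s, during which the arm holds its last target. There are 200 camera calls.

TASK

Take the steel straightedge by its black knob and slide it across the recording board until its graduated long edge bears on both orange sprung tips at once, so that both give a little. Keeping it against them, slide it lengthwise until its end also pushes the blue sprung tip in a little, then let go and leave it lying flat with all three tips still bearing on it. Be gentle, the tips must not be pushed hard, and do not disturb the sherd on the board or the brush.

Things in the scene. Friction and masses are not known exactly. Their poses are not given: they have to be found in the camera images.
- rule_knob (a point): grip point on the axis of the straightedge's round black upright knob, 24 mm above the straightedge's top face, 30 mm above its underside. The knob is 22 mm in diameter, 42 mm tall on the top face (18 mm of it above this point), in the middle of the straightedge. Own +x points to the graduated long edge (24 mm from this axis), own +y to the end for the zero pin (100 mm away), z up
- rule: the steel straightedge: 200 mm long (own y), 48 mm wide (own x), 6 mm thick, about 0.4 kg; origin under its centre. It starts flat on the board on the robot's side of the orange tips, askew to the board by up to 0.2 rad, its end 5 to 35 mm short of the blue tip. Its round knob turns in a light grip, so it can swing onto both tips. Dragging it takes 1 to 3 N
- board: fixed wooden recording board, 290 mm (own x, away from the robot) x 310 mm (own y, to the robot's left) x 12 mm thick with a white sheet on top; origin at the centre of its underside on the table. With all tips at mid setting the straightedge is home with its knob axis at x = -24 mm, y = 0 here, at the board's yaw
- pin_left: left orange stop: aluminium block (22 x 22 mm, 15 mm tall, 27 to 49 mm behind this origin) on the board, out of which a slippery sprung round tip looks to -x, 5 mm above the board. Origin on the board's top face at board x = 0, y = +70 mm, same axes: the tip's end at mid setting. The setting was made by hand and is not told: the end is really up to 10 mm to either side along x. The tip yields 1 mm per 2 N and is damped (meet it slower than 30 mm/s); more than 9 N damages it
- pin_right: right orange stop, alike, with its own unknown setting (tip's end up to 10 mm to either side along x); origin on the board's top face at board x = 0, y = -70 mm, same axes as the board. The tip yields 1 mm per 2 N; more than 9 N damages it
- zero_pin: blue stop, alike, its sprung tip looking to -y of the board (own -x); origin on the board's top face at board x = -24 mm, y = +100 mm; own +x is the board's +y. Its tip's end is really up to 8 mm to either side along that direction, not told. The tip yields 1 mm per 2 N; more than 9 N damages it
- sherd: grey pottery sherd, 68 x 74 x 16 mm, lying on the far half of the board between the orange stops; origin under its centre. Not to be disturbed
- dust_brush: red handled brush, 17 x 173 x 17 mm, lying on the table left of the board; origin under its centre. Not to be disturbed

How it is judged:
On the way, in this order (a step that is already met when the one before it is completed fails the run):
1. the graduated edge bears on both orange tips at once, with at least 2 N on each (contact force between rule and pin_left above 2 N and contact force between rule and pin_right above 2 N), for 0.3 s.
2. the end bears on the blue tip with at least 1 N while the edge still bears on both orange tips and the straightedge is flat (contact force between rule and zero_pin above 1 N and contact force between rule and pin_left above 0.3 N and contact force between rule and pin_right above 0.3 N and angle between rule_knob's own z axis and vertical below 0.05 rad), for 0.2 s.
At the end, for the whole second after the job is handed in: The straightedge lies flat (within 0.05 rad), let go, with both orange tips and the blue tip still bearing on it (more than 0.05 N each) (contact force between rule and pin_left above 0.05 N and contact force between rule and pin_right above 0.05 N and contact force between rule and zero_pin above 0.05 N and angle between rule_knob's own z axis and vertical below 0.05 rad); the robot touches nothing.
It fails at once if a stop or its tip is pushed with more than 9 N (contact force between anything else and pin_left above 9 N or contact force between anything else and pin_right above 9 N or contact force between anything else and zero_pin above 9 N).
It fails at once if the sherd is moved by more than 10 mm or the brush by more than 20 mm (distance of sherd from where it was at the start of the episode above 0.01 m or distance of dust_brush from where it was at the start of the episode above 0.02 m).
It also fails if it takes over 72 s, if anything falls off the work surface, if the arm or the gripper's body presses on something with over 40 N, if the wrist force passes 120 N, or if a joint passes its speed limit or range.

## Working session

There is one attempt and no reset: what is moved stays moved. The work goes in short steps, Python scripts to look and compute and a shell command to move; the robot and the scene stay as the last step left them, time stands still between calls to the robot, and variables do not carry over. Pictures are saved under pics/ and viewed, about 8 in all and at most 12, crops included, and the job is handed in when it is done.

```bash
mkdir -p pics; ls; cat > h.py <<'E'
import numpy as np, cv2
from workcell import bot
def snap(n,f,crop=None,s=1):
    im=bot.camera(n)
    cv2.imwrite('pics/full_'+f,im)
    if crop: im=im[crop[1]:crop[3],crop[0]:crop[2]]
    if s!=1: im=cv2.resize(im,None,fx=s,fy=s,interpolation=cv2.INTER_CUBIC)
    cv2.imwrite('pics/'+f,im)
def p2w(n,uv,z,m=None):
    m=m or bot.camera_model(n);K=np.array(m['K']);T=np.array(m['T'])
    out=[]
    for u,v in uv:
        d=np.array([(u-K[0,2])/K[0,0],(v-K[1,2])/K[1,1]]);r=d.copy()
        for _ in range(30): r=d/(1+m['k1']*(r@r))
        w=T[:3,:3]@np.array([r[0],r[1],1]);o=T[:3,3]
        out.append((o+w*(z-o[2])/w[2])[:2])
    return np.array(out)
E
python3 - <<'E'
from h import *
snap('top','t0.png')
m=bot.camera_model('top');print(m)
o=bot.get_obs();print(o['clock'],o['eef_pos'],o['tool_rot'],o['ft_force'],o['grip_width'],bot.tip_extent)
E
```

```text
pics
{'K': array([[415.02625693,   0.        , 319.33507593],
       [  0.        , 415.02625693, 209.48022714],
       [  0.        ,   0.        ,   1.        ]]), 'k1': -0.04327839335624781, 'T': array([[-0.07796961, -0.9712263 ,  0.22503381,  0.38526362],
       [-0.99695076,  0.07524386, -0.0206771 ,  0.46930074],
       [ 0.00314973, -0.22595981, -0.97413153,  0.88288351],
       [ 0.        ,  0.        ,  0.        ,  1.        ]])}
0.05 [0.12394378 0.48374796 0.2384125 ] [ 1.25099970e-01  9.92143572e-01 -1.05522225e-03 -1.28333859e-04] [-0.26213478 -0.4959732  -0.34536427] 0.08546566651857039 0.008
```

View pics/t0.png

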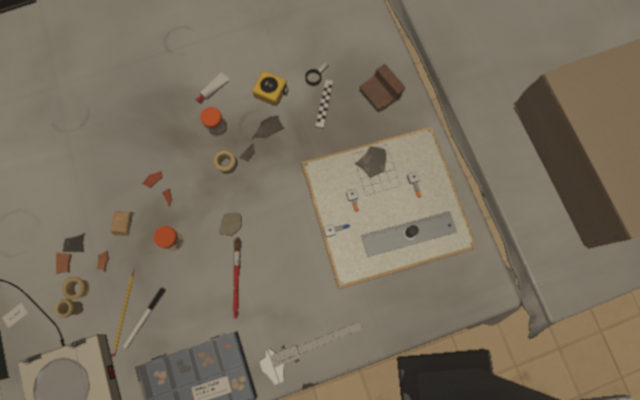

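The top view shows the board at about (303,163)–(473,245), the straightedge at (362–456, 213–255) with its knob near (412,231), and the brush at (237,280). I'll enlarge it.

```bash
python3 - <<'E'
from h import *
im=cv2.imread('pics/full_t0.png')[120:295,295:480]
cv2.imwrite('pics/c0.png',cv2.resize(im,None,fx=4,fy=4,interpolation=cv2.INTER_CUBIC)[:600])
E
```

```text
(no output)
```

View pics/c0.png

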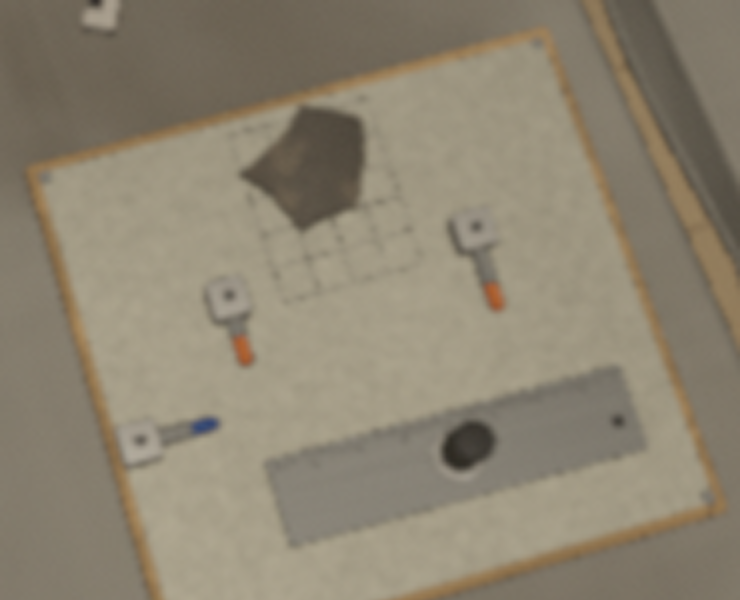

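The crop shows: board corners (30,170), (548,32), (724,508); rule corners (265,460), (620,367), (647,450), (290,547); orange tip ends (249,366) and (497,310); blue tip end (218,423); knob top (470,443).

```bash
cat > meas.py <<'E'
from h import *
f=lambda P:[(295+x/4-.4,120+y/4-.4) for x,y in P]
B=p2w('top',f([(30,170),(548,32),(724,508)]),.012)
R=p2w('top',f([(265,460),(620,367),(647,450),(290,547)]),.018)
tp=p2w('top',f([(249,366),(497,310),(218,423)]),.017)
k=p2w('top',f([(470,443)]),.060)
if __name__=='__main__':
    np.set_printoptions(precision=4,suppress=True)
    n=np.linalg.norm
    print('board',B,n(B[0]-B[1]),n(B[1]-B[2]))
    print('rule',R,n(R[0]-R[1]),n(R[1]-R[2]),R.mean(0))
    print('tips',tp,'knob',k)
    a=lambda v:np.arctan2(v[1],v[0])
    yb=a(B[0]-B[1])-np.pi/2; print('board yaw',yb,a(B[1]-B[2]))
    print('rule yaw',a(R[0]-R[1])-np.pi/2,a(R[3]-R[2])-np.pi/2)
    yb=(yb+a(B[1]-B[2]))/2
    c=(B[0]+B[2])/2; Rm=np.array([[np.cos(yb),np.sin(yb)],[-np.sin(yb),np.cos(yb)]])
    print('center',c,'yaw',yb);print('in board: tips',(tp-c)@Rm.T,'rule',(R-c)@Rm.T,'knob',(k-c)@Rm.T, (R.mean(0)-c)@Rm.T)
E
python3 meas.py
```

```text
board [[0.6967 0.4805]
 [0.7571 0.1817]
 [0.48   0.1258]] 0.3047716986574727 0.28266060435793117
rule [[0.524  0.3678]
 [0.5593 0.1722]
 [0.5134 0.1645]
 [0.4772 0.3594]] 0.19872145389911663 0.04660325603864829 [0.5185 0.266 ]
tips [[0.5755 0.3711]
 [0.5961 0.2341]
 [0.5459 0.3906]] knob [[0.5178 0.2686]]
board yaw 0.19925856165892086 0.19907543756812415
rule yaw 0.1787198184076828 0.18348325924310793
center [0.5884 0.3031] yaw 0.19916699961352252
in board: tips [[ 0.0009  0.0692]
 [-0.0061 -0.0692]
 [-0.0243  0.0941]] rule [[-0.0503  0.0761]
 [-0.0544 -0.1226]
 [-0.1009 -0.1211]
 [-0.0978  0.0771]] knob [[-0.076  -0.0199]] [-0.0759 -0.0226]
```

Sizes match (rule 199×47 mm, board 283×305 mm within 2.5%). The knob is near (0.518, 0.267), the board yaw is 0.199 and the rule yaw 0.18. The line through the tips has a yaw of about 0.15. I'll approach above the knob with the jaws along rule x (tool y at about 8.6°).

```bash
python3 -m jog '[[[0.394,-0.217,-0.12,0,0,-66,110],[0.394,-0.217,-0.12,0,0,-66,110],[0.394,-0.217,-0.12,0,0,-66,110],[0.394,-0.217,-0.12,0,0,-66,110],[0.394,-0.217,-0.12,0,0,-66,110],[0.394,-0.217,-0.12,0,0,-66,110],[0.394,-0.217,-0.12,0,0,-66,110],[0.394,-0.217,-0.12,0,0,-66,110],[0.394,-0.217,-0.12,0,0,-66,110],[0.394,-0.217,-0.12,0,0,-66,110]]]'
python3 - <<'E'
from h import *
print(bot.get_obs()['joint_pos'])
E
```

```text
clock: 0.88
eef_pos: [0.4778, 0.2885, 0.1307]
tool_rot: [0.647, 0.762, -0.001, -0.0]
ft_force: [0.0, 0.5, 0.3]
grip_width: 0.0486
[ 5.43188786e-01  4.23377628e-01 -2.59395661e-02  1.12276017e+00
  1.01939437e-04  1.95068656e+00]
```

```bash
python3 -m jog '[[[0.02,-0.01,-0.01,0,0,0,110],[0.02,-0.01,-0.01,0,0,0,110],[0.02,-0.01,-0.01,0,0,0,110],[0.02,-0.01,-0.01,0,0,0,110],[0.02,-0.01,-0.01,0,0,0,110]]]'
python3 - <<'E'
from h import *
snap('wrist','w0.png')
print(bot.camera_model('wrist')); print(bot.get_obs()['tool_rot'])
E
```

```text
clock: 1.3
eef_pos: [0.4957, 0.2808, 0.1222]
tool_rot: [0.645, 0.764, -0.0, -0.0]
ft_force: [-0.4, 0.1, -0.2]
grip_width: 0.0489
{'K': array([[307.94739235,   0.        , 316.9793806 ],
       [  0.        , 307.94739235, 201.52306004],
       [  0.        ,   0.        ,   1.        ]]), 'k1': -0.00031875879065235634, 'T': array([[ 9.85576876e-01,  1.61263433e-01,  5.13062021e-02,
         4.82343242e-01],
       [ 1.69227920e-01, -9.38536389e-01, -3.00851055e-01,
         3.58032581e-01],
       [-3.63536315e-04,  3.05194285e-01, -9.52290038e-01,
         2.56906188e-01],
       [ 0.00000000e+00,  0.00000000e+00,  0.00000000e+00,
         1.00000000e+00]])}
[ 6.44517829e-01  7.64589262e-01  1.63419636e-04 -4.36926760e-05]
```

View pics/w0.png

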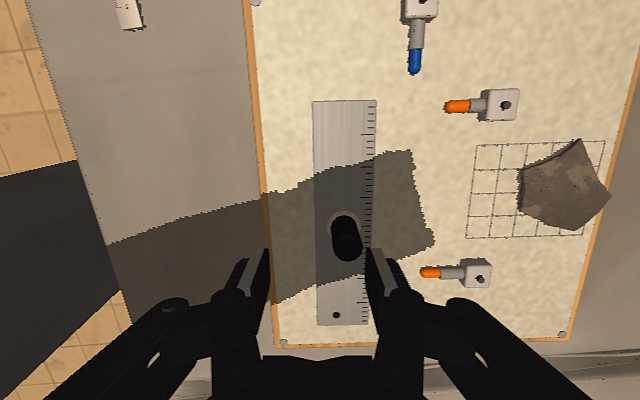

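The close wrist view shows: rule corners (312,101), (377,99), (368,323), (320,326); tip ends orange left (444,107), orange right (420,272) and blue (415,75); knob top about (347,247).

```bash
cat > m2.py <<'E'
from h import *
np.set_printoptions(precision=4,suppress=True)
a=lambda v:np.arctan2(v[1],v[0]);n=np.linalg.norm
def rep(R,T,K):
    R=p2w('wrist',R,.018);T=p2w('wrist',T,.017);k=p2w('wrist',K,.060)
    print('rule',n(R[0]-R[3]),n(R[1]-R[2]),n(R[0]-R[1]),'c',R.mean(0),'knob',k)
    th=a(R[1]-R[2])-np.pi/2; print('yaw edge',th,a(R[0]-R[3])-np.pi/2)
    tt=a(T[0]-T[1])-np.pi/2; print('tips',T,n(T[0]-T[1]),'tip-line yaw',tt)
    for ang in (th,tt,.199):
        ex=np.array([np.cos(ang),np.sin(ang)]);ey=np.array([-ex[1],ex[0]])
        print(round(ang,3),'gap L,R',(T[:2]-R[1])@ex,(T[:2]-R[2])@ex,'blue gap',(T[2]-R[:2])@ey, 'knob->line',(T[:2]-k[0])@ex,(T[:2]-R.mean(0))@ex)
if __name__=='__main__':
    rep([(312,101),(377,99),(368,323),(320,326)],[(444,107),(420,272),(415,75)],[(347,247)])
E
python3 m2.py
```

```text
rule 0.20030198284249687 0.1982382603338954 0.047874725062868016 c [0.5212 0.2657] knob [[0.5195 0.2662]]
yaw edge 0.18718888458779115 0.20250140353652224
tips [[0.576  0.3711]
 [0.596  0.2333]
 [0.5488 0.3889]] 0.13930375614970242 tip-line yaw 0.14378682906093543
0.187 gap L,R [0.0503 0.0443] [0.0503 0.0443] blue gap [0.0166 0.016 ] knob->line [0.075 0.069] [0.0735 0.0674]
0.144 gap L,R [0.0505 0.0505] [0.0419 0.0419] blue gap [0.0198 0.0172] knob->line [0.0709 0.0709] [0.0694 0.0694]
0.199 gap L,R [0.0502 0.0425] [0.0526 0.0449] blue gap [0.0157 0.0157] knob->line [0.0761 0.0684] [0.0746 0.0669]
```

```bash
python3 -m jog '[[[0.024,-0.015,0,0,0,0,110],[0.024,-0.015,0,0,0,0,110],[0.024,-0.015,-0.03,0,0,0,110],[0.024,-0.015,-0.05,0,0,0,110],[0.024,-0.015,-0.07,0,0,0,110],[0.024,-0.015,-0.08,0,0,0,110],[0.024,-0.015,-0.088,0,0,0,110],[0.024,-0.015,-0.088,0,0,0,110],[0.024,-0.015,-0.088,0,0,0,110]]]'
```

```text
clock: 2.1
eef_pos: [0.5208, 0.2657, 0.0345]
tool_rot: [0.645, 0.764, 0.0, 0.0]
ft_force: [0.8, 0.1, -0.6]
grip_width: 0.0485
```

```bash
python3 -m jog '[[[0,0,0,0,0,0,180],[0,0,0,0,0,0,183],[0,0,0,0,0,0,186],[0,0,0,0,0,0,186],[0,0,0,0,0,0,186],[0,0,0,0,0,0,186]]]'; python3 -m jog '[[[0,0,0,0,0,0,192],[0,0,0,0,0,0,192],[0,0,0,0,0,0,196],[0,0,0,0,0,0,196]]]'
```

```text
clock: 2.6
eef_pos: [0.5209, 0.2652, 0.0341]
tool_rot: [0.645, 0.764, 0.0, 0.0]
ft_force: [-0.2, 0.2, 0.6]
grip_width: 0.023
clock: 2.93
eef_pos: [0.5209, 0.2651, 0.0343]
tool_rot: [0.645, 0.764, 0.0, 0.0]
ft_force: [-0.9, -0.9, 4.3]
grip_width: 0.0207
```

```bash
python3 -m jog '[[[0.004,0.0006,0,0,0,-0.3,196],[0.008,0.0012,0,0,0,-0.6,196],[0.012,0.0018,0,0,0,-0.9,196],[0.016,0.0023,0,0,0,-1.2,196],[0.02,0.0029,0,0,0,-1.5,196],[0.024,0.0035,0,0,0,-1.8,196],[0.028,0.0041,0,0,0,-2.1,196],[0.032,0.0047,0,0,0,-2.4,196],[0.036,0.0053,0,0,0,-2.4,196],[0.036,0.0053,0,0,0,-2.4,196]]]'
python3 - <<'E'
from h import *
o=bot.get_obs();print(o['ft_force'],o['ft_torque'],o['eef_pos'],o['tool_rot'])
snap('wrist','w1.png',(280,20,560,330),1.9)
E
```

```text
clock: 3.77
eef_pos: [0.5569, 0.2707, 0.0343]
tool_rot: [0.661, 0.75, 0.0, -0.0]
ft_force: [-0.3, -0.4, 5.0]
grip_width: 0.0207
[-0.29473687 -0.42124836  5.00244318] [-0.02997929  0.33335883  0.04287732] [0.55686795 0.27069408 0.03430666] [ 6.61103644e-01  7.50294542e-01  1.03032366e-04 -2.49268958e-04]
```

View pics/w1.png

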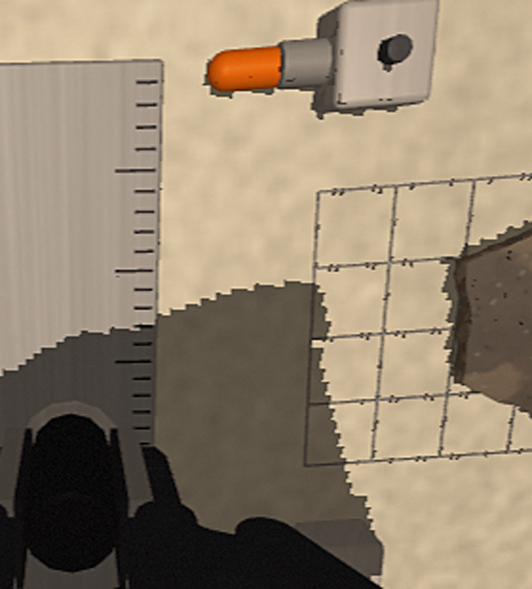

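The view shows the left orange tip end at crop (208,71) and the edge running from the end corner (162,60) to about (152,440). There is still a gap and the right tip is hidden by the gripper.

```bash
python3 - <<'E'
from h import *
g=lambda P:[(280+x/1.9-.25,20+y/1.9-.25) for x,y in P]
e=p2w('wrist',g([(162,60),(151.5,440)]),.018);t=p2w('wrist',g([(208,71)]),.017)
d=e[0]-e[1];yaw=np.arctan2(d[1],d[0])-np.pi/2
T=np.vstack([t,[[.596,.2333]]]);ex=np.array([np.cos(yaw),np.sin(yaw)])
print(e,t,yaw,(T-e[0])@ex,(e[0]-bot.get_obs()['eef_pos'][:2])@ex, (e[0]-bot.get_obs()['eef_pos'][:2])@[-ex[1],ex[0]])
E
```

```text
[[0.56518232 0.37248455]
 [0.57926307 0.27498582]] [[0.57652099 0.37168461]] 0.14342822457730176 [0.0111079  0.01060662] 0.022801149756763756 0.09957529466634558
```

```bash
python3 -m jog '[[[0.001,0.0001,0,0,0,0,196],[0.002,0.0003,0,0,0,0,196],[0.003,0.0004,0,0,0,0,196],[0.004,0.0006,0,0,0,0,196],[0.005,0.0007,0,0,0,0,196],[0.006,0.0009,0,0,0,0,196],[0.007,0.001,0,0,0,0,196],[0.0075,0.0011,0,0,0,0,196],[0.008,0.0012,0,0,0,0,196]]]';python3 -c "
from h import *
o=bot.get_obs();print(o['ft_force'],o['ft_torque'])"
python3 -m jog '[[[0.0005,0.0001,0,0,0,0,196],[0.001,0.00015,0,0,0,0,196],[0.0015,0.0002,0,0,0,0,196],[0.002,0.0003,0,0,0,0,196]]]';python3 -c "
from h import *
o=bot.get_obs();print(o['ft_force'],o['ft_torque'])"
python3 -m jog '[[[0.0005,0.0001,0,0,0,0,196],[0.001,0.00015,0,0,0,0,196]]]';python3 -c "
from h import *
o=bot.get_obs();print(o['ft_force'],o['ft_torque'])"
```

```text
clock: 4.57
eef_pos: [0.5636, 0.2716, 0.0343]
tool_rot: [0.661, 0.75, -0.001, -0.001]
ft_force: [-4.2, -1.7, 7.6]
grip_width: 0.0203
[-4.23431052 -1.72748363  7.55221753] [-0.16577896  0.89491189  0.00112215]
clock: 4.9
eef_pos: [0.5656, 0.2719, 0.0343]
tool_rot: [0.661, 0.75, -0.001, -0.001]
ft_force: [-4.4, -0.1, 6.9]
grip_width: 0.0206
[-4.43624342 -0.13739581  6.90814525] [-0.16535946  0.81891108 -0.00246512]
clock: 5.07
eef_pos: [0.5664, 0.2721, 0.0343]
tool_rot: [0.661, 0.75, -0.001, -0.001]
ft_force: [-7.0, -1.0, 7.5]
grip_width: 0.0208
[-6.98439946 -1.03643144  7.52844044] [-0.19458424  1.11942772 -0.06969385]
```

```bash
cat > s.py <<'E'
from h import *
o=bot.get_obs();print(np.round(o['ft_force'],1),np.round(o['ft_torque'],3),np.round(o['eef_pos'],4), 2*np.degrees(np.arctan2(o['tool_rot'][1],o['tool_rot'][0]))-90)
E
python3 -m jog '[[[0,0,0.0002,0,0,0,196],[0,0,0.0003,0,0,0,196]]]' >/dev/null;python3 s.py
python3 -m jog '[[[0.0005,0.0001,0.0002,0,0,0,196],[0.001,0.00015,0.0003,0,0,0,196]]]'>/dev/null;python3 s.py
```

```text
[-4.6  0.1  5.3] [-0.051  0.821  0.007] [0.5664 0.2721 0.0343] 7.251014847607294
[-5.9 -0.5  5.7] [-0.156  1.087 -0.074] [0.567  0.2722 0.0343] 7.251602407223942
```

```bash

python3 -m jog '[[[0.0005,0.0001,0.0003,0,0,0,196],[0.001,0.00015,0.0006,0,0,0,196]]]'>/dev/null;python3 s.py
python3 -m jog '[[[0.0005,0.0001,0,0,0,0,196],[0.001,0.00015,0.0003,0,0,0,196]]]'>/dev/null;python3 s.py
python3 -c "
from h import *
snap('wrist','w2.png',(280,20,500,330),1.9)
snap('top','t2.png',(325,150,465,260),5.5)"
```

```text
[-5.4  0.1  2.9] [-0.035  1.142 -0.037] [0.5675 0.2722 0.0344] 7.250330101336758
[-5.8  0.1  3.8] [-0.049  1.325 -0.009] [0.5678 0.2722 0.0345] 7.260238860002076
```

View pics/t2.png

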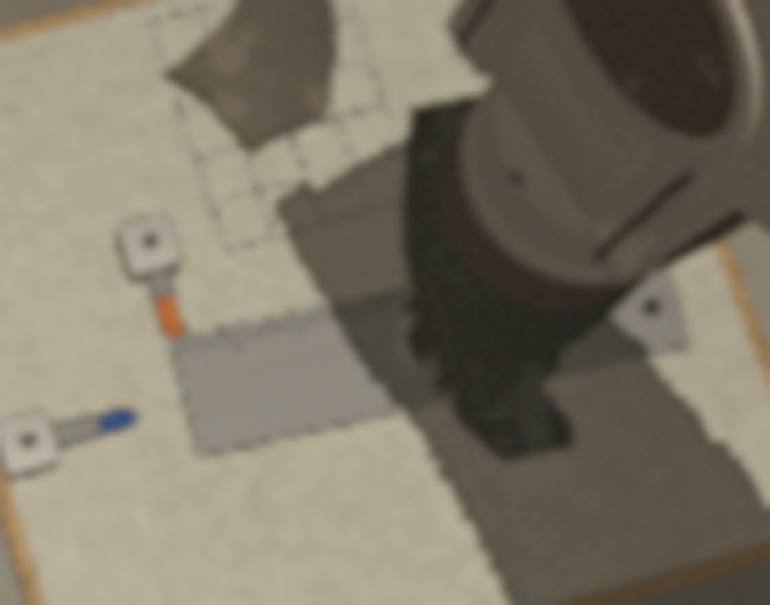

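View pics/w2.png

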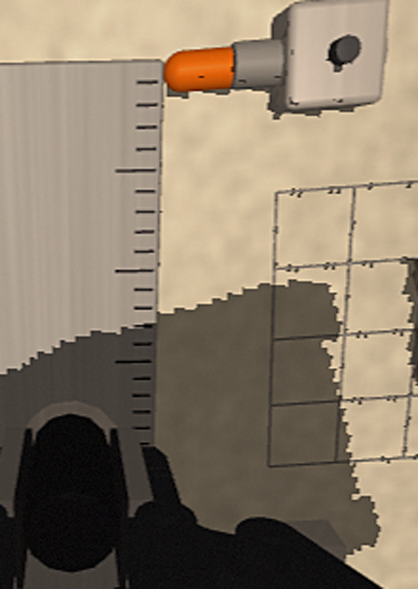

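The top view shows the edge meeting the left orange tip at crop (180,337), with the blue gap from (135,418) to (187,410). The wrist view shows the left tip just touching at (162,72), close to the corner. I'll keep pushing in small steps.

```bash

python3 -m jog '[[[0.0005,0.0001,0,0,0,-0.15,196],[0.001,0.00015,0,0,0,-0.3,196],[0.001,0.00015,0,0,0,-0.3,196]]]'>/dev/null;python3 s.py
python3 -m jog '[[[0.0005,0.0001,0,0,0,0,196],[0.001,0.00015,0,0,0,0,196],[0.001,0.00015,0,0,0,0,196]]]'>/dev/null;python3 s.py
python3 -m jog '[[[0.0005,0.0001,0,0,0,0,196],[0.001,0.00015,0,0,0,0,196],[0.001,0.00015,0,0,0,0,196]]]'>/dev/null;python3 s.py
```

```text
[-9.5 -0.2  6.1] [-0.135  1.697  0.096] [0.5682 0.2723 0.0345] 6.983950740876153
[-9.8 -1.3  7.2] [-0.234  2.039  0.08 ] [0.5684 0.2723 0.0345] 6.9912416635499
[-12.5  -1.5   8.2] [-0.238  2.352  0.024] [0.5688 0.2724 0.0345] 7.001804154022295
```

```bash

python3 -m jog '[[[0,0,0,0,0,-0.15,196],[0,0,0,0,0,-0.3,196],[0,0,0,0,0,-0.3,196],[0,0,0,0,0,-0.3,196],[0,0,0,0,0,-0.3,196],[0,0,0,0,0,-0.3,196]]]'>/dev/null;python3 s.py
python3 -c "
from h import *
im=cv2.imread('pics/full_w2.png')
snap('wrist','w3.png')
im3=cv2.imread('pics/full_w3.png');im1=cv2.imread('pics/full_w1.png')
f=lambda i:cv2.resize(i[25:80,340:500],None,fx=4.5,fy=3.5,interpolation=cv2.INTER_CUBIC)
cv2.imwrite('pics/cmp.png',np.vstack([f(im1),f(im),f(im3)]))"
```

```text
[-11.   -0.6   9.3] [-0.275  2.346  0.165] [0.5688 0.2724 0.0345] 6.717483832662239
```

View pics/cmp.png

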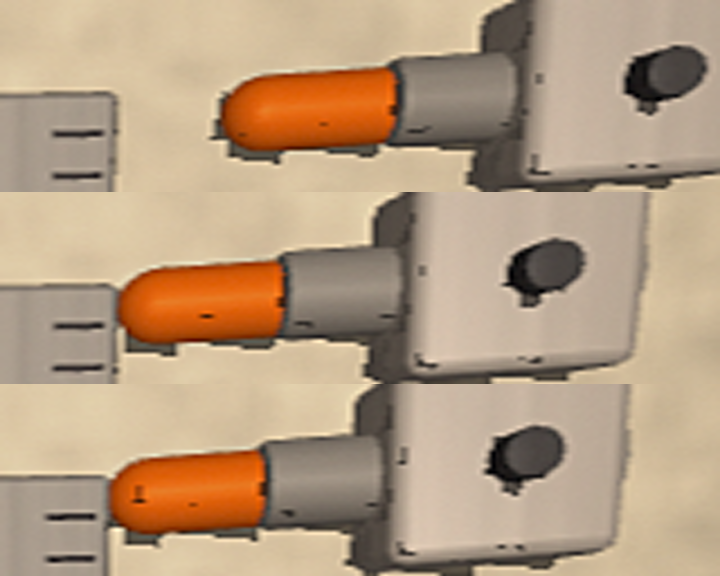

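The left tip's visible orange length went 175 → 165 → 157 px (about 1.7 mm, or 3.5 N). Torque and total force put the right tip at about 4 N, so both bear. Next is the lengthwise slide.

```bash

python3 -m jog '[[[-0.0001,0.001,0,0,0,0,196],[-0.0003,0.002,0,0,0,0,196],[-0.0004,0.003,0,0,0,0,196],[-0.0006,0.004,0,0,0,0,196],[-0.0007,0.005,0,0,0,0,196],[-0.0009,0.006,0,0,0,0,196],[-0.001,0.007,0,0,0,0,196],[-0.0011,0.008,0,0,0,0,196],[-0.0013,0.009,0,0,0,0,196],[-0.0014,0.01,0,0,0,0,196]]]'>/dev/null;python3 s.py
python3 -c "
from h import *
snap('wrist','w4.png',(280,0,480,120),3.9)"
```

```text
[-9.2 -8.6  9.2] [-1.588  1.799 -0.004] [0.5685 0.2793 0.0345] 6.5599838648062985
```

View pics/w4.png

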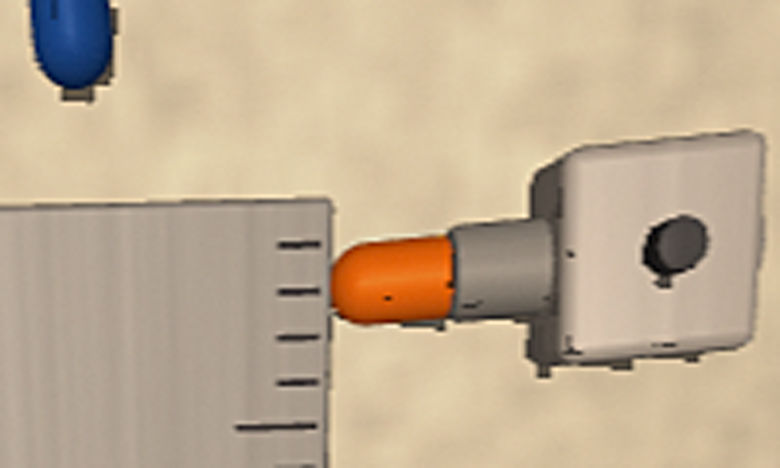

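The blue tip end is at crop (75,88), the rule end line is below it at (75,204), and the left tip bears at (331,280). The drag is high because the tool presses down 9 N, so I'll ease it up and back off a little in x.

```bash
python3 - <<'E'
from h import *
g=lambda P:[(280+x/3.9-.4,0+y/3.9-.4) for x,y in P]
e=p2w('wrist',g([(331,199),(0,207),(327,465)]),.018);t=p2w('wrist',g([(75,88),(331,280)]),.017)
d=e[0]-e[2];yaw=np.arctan2(d[1],d[0])-np.pi/2
ey=np.array([-np.sin(yaw),np.cos(yaw)])
print(e,t,yaw,(t-e[0])@ey,(e[0]-bot.get_obs()['eef_pos'][:2])@ey)
E
python3 -m jog '[[[-0.0005,0,0.0005,0,0,0,196],[-0.001,0,0.001,0,0,0,196],[-0.001,0,0.0015,0,0,0,196]]]'>/dev/null;python3 s.py
```

```text
[[0.5774425  0.38146001]
 [0.54013621 0.37637458]
 [0.58169465 0.35255283]] [[0.54739417 0.38948039]
 [0.57894255 0.37316079]] 0.14604924066820235 [ 0.01230794 -0.00842917] 0.09935821953744772
[-6.1 -2.3 -1.7] [-0.439  1.318 -0.01 ] [0.5674 0.281  0.0346] 6.621571016435098
```

```bash

python3 -m jog '[[[-0.0001,0.001,0,0,0,0,196],[-0.0003,0.002,0,0,0,0,196],[-0.0004,0.003,0,0,0,0,196],[-0.0006,0.004,0,0,0,0,196],[-0.0007,0.005,0,0,0,0,196],[-0.0009,0.006,0,0,0,0,196],[-0.001,0.007,0,0,0,0,196],[-0.001,0.007,0,0,0,0,196]]]'>/dev/null;python3 s.py
python3 -m jog '[[[-0.0001,0.0005,0,0,0,0,196],[-0.0001,0.001,0,0,0,0,196],[-0.0002,0.0015,0,0,0,0,196],[-0.0003,0.002,0,0,0,0,196]]]'>/dev/null;python3 s.py
```

```text
[-6.9 -3.4  1.4] [-0.417  1.355  0.063] [0.5664 0.2881 0.0345] 6.632617172322398
[-6.2 -4.   0.8] [-0.696  1.331  0.034] [0.5662 0.2897 0.0345] 6.613348128188932
```

```bash

for i in 1 2; do python3 -m jog '[[[-0.0001,0.0005,0,0,0,0,196],[-0.0002,0.001,0,0,0,0,196]]]'>/dev/null;python3 s.py;done
python3 -c "
from h import *
snap('wrist','w5.png',(280,0,480,120),3.9)"
```

```text
[-6.9 -4.2  1.1] [-0.686  1.285  0.033] [0.566  0.2907 0.0346] 6.612589087402597
[-6.4 -4.2  1. ] [-0.872  1.305  0.039] [0.5658 0.2915 0.0345] 6.60639229102371
```

View pics/w5.png

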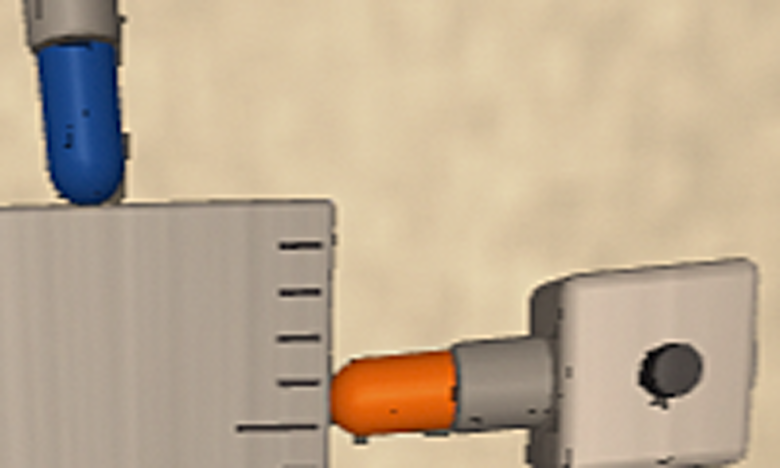

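The blue tip is now just touching at (90,203) and orange is still bearing at (331,395). I'll measure the exposed tip lengths numerically across the saved frames.

```bash
python3 - <<'E'
from h import *
for i,c in ((0,None),(1,1),(2,2),(3,3),(4,4),(5,5)):
    im=cv2.imread(f'pics/full_w{i}.png').astype(float); b,g,r=im[...,0],im[...,1],im[...,2]
    out=[i]
    for nm,m in (('or',(r>120)&(r>1.9*b)&(r>1.35*g)&(b<90)),('bl',(b>1.6*r)&(b>70))):
        n,l,s,ce=cv2.connectedComponentsWithStats(m.astype(np.uint8))
        for j in range(1,n):
            if s[j,4]>60: out.append((nm,s[j,:5].tolist(), round(s[j,4]/(s[j,3] if nm=='or' else s[j,2]),1)))
    print(out)
E
```

```text
[0, ('or', [242, 0, 25, 194, 1369], np.float64(7.1)), ('or', [604, 50, 36, 140, 691], np.float64(4.9)), ('or', [446, 100, 24, 13, 273], np.float64(21.0)), ('or', [571, 207, 33, 122, 220], np.float64(1.8)), ('or', [420, 268, 21, 10, 173], np.float64(17.3)), ('or', [271, 303, 106, 46, 547], np.float64(11.9)), ('or', [520, 337, 47, 5, 132], np.float64(26.4)), ('bl', [409, 49, 13, 25, 273], np.float64(21.0))]
[1, ('or', [61, 0, 82, 258, 2359], np.float64(9.1)), ('or', [390, 44, 38, 24, 751], np.float64(31.3)), ('or', [593, 230, 47, 170, 1046], np.float64(6.2))]
[2, ('or', [38, 0, 87, 260, 2294], np.float64(8.8)), ('or', [366, 45, 37, 23, 720], np.float64(31.3)), ('or', [634, 155, 6, 27, 86], np.float64(3.2)), ('or', [582, 216, 51, 184, 1234], np.float64(6.7))]
[3, ('or', [34, 0, 90, 262, 2284], np.float64(8.7)), ('or', [364, 44, 35, 24, 681], np.float64(28.4)), ('or', [634, 148, 6, 33, 112], np.float64(3.4)), ('or', [583, 213, 50, 187, 1255], np.float64(6.7))]
[4, ('or', [29, 0, 93, 263, 2291], np.float64(8.7)), ('or', [365, 60, 32, 23, 594], np.float64(25.8)), ('or', [628, 139, 12, 55, 302], np.float64(5.5)), ('or', [579, 226, 48, 174, 1099], np.float64(6.3)), ('bl', [288, 0, 20, 22, 370], np.float64(18.5))]
[5, ('or', [30, 0, 94, 268, 2324], np.float64(8.7)), ('or', [365, 90, 32, 22, 586], np.float64(26.6)), ('or', [622, 139, 18, 80, 508], np.float64(6.4)), ('or', [580, 249, 42, 151, 959], np.float64(6.4)), ('bl', [290, 10, 21, 42, 717], np.float64(34.1))]
```

Left tip compressed about 3 mm (~5–6 N), and the right less. I'll ease x back, turn slightly toward the right tip, then press into the blue one.

```bash

python3 -m jog '[[[-0.0005,0.0005,0,0,0,0.15,196],[-0.001,0.001,0,0,0,0.3,196],[-0.001,0.0015,0,0,0,0.3,196]]]'>/dev/null;python3 s.py
python3 -m jog '[[[-0.0001,0.0005,0,0,0,0,196],[-0.0001,0.001,0,0,0,0,196],[-0.0001,0.001,0,0,0,0,196],[-0.0001,0.001,0,0,0,0,196]]]'>/dev/null;python3 s.py
cat > seg.py <<'E'
from h import *
import sys
snap('wrist',sys.argv[1])
im=cv2.imread('pics/full_'+sys.argv[1]).astype(float); b,g,r=im[...,0],im[...,1],im[...,2]
for nm,m in (('or',(r>120)&(r>1.9*b)&(r>1.35*g)&(b<90)),('bl',(b>1.6*r)&(b>70))):
    n,l,s,ce=cv2.connectedComponentsWithStats(m.astype(np.uint8))
    for j in range(1,n):
        if s[j,4]>60 and 250<s[j,0]<560 : print(nm,s[j])
E
python3 seg.py w6.png
```

```text
[-4.4 -5.4  0.4] [-1.199  1.083 -0.022] [0.5654 0.2925 0.0346] 6.877258304113525
[-5.  -6.4  1.1] [-1.173e+00  1.088e+00  1.000e-03] [0.5653 0.2931 0.0345] 6.858959443884032
or [365  94  33  22 599]
bl [292  15  21  37 648]
```

```bash
python3 - <<'E'
from h import *
m=bot.camera_model('scene');K=np.array(m['K']);T=np.array(m['T'])
im=bot.camera('scene')
def pr(p):
    q=np.linalg.inv(T)@np.r_[p,1];s=q[:2]/q[2];s=s*(1+m['k1']*(s@s));return K[:2,:2]@s+K[:2,2]
P=[pr(np.array(p)) for p in ([.576,.371,.017],[.596,.233,.017],[.547,.39,.017],[.565,.293,.04])]
print(np.round(P,1))
c=np.mean(P[:2],0).astype(int);x0=max(c[0]-70,0);y0=max(c[1]-50,0)
cr=im[y0:y0+100,x0:x0+140];print(x0,y0)
cv2.imwrite('pics/full_s0.png',im)
cv2.imwrite('pics/s0.png',cv2.resize(cr,None,fx=5.5,fy=5.5,interpolation=cv2.INTER_CUBIC))
E
```

```text
[[335.8 193.9]
 [368.4 166.3]
 [340.8 203. ]
 [363.7 172.1]]
282 130
```

View pics/s0.png

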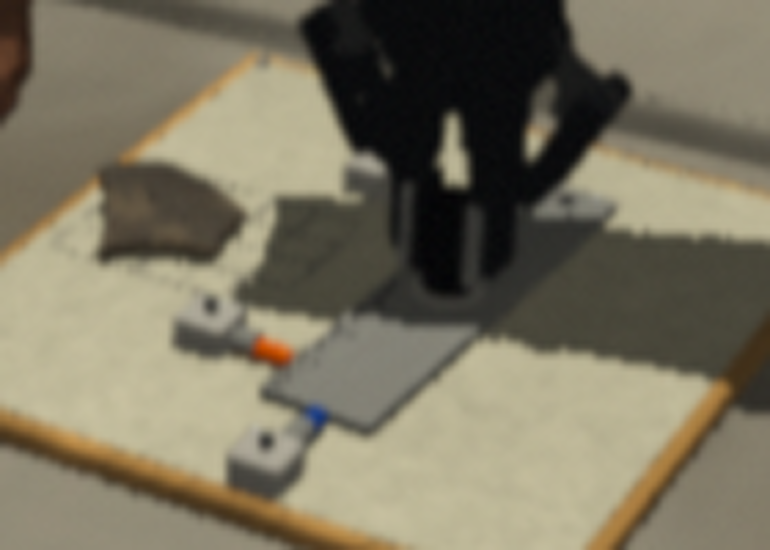

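The scene view shows the left orange tip at (290,355) and the blue tip at (318,412) both bearing on the flat rule; the right tip is hidden behind the gripper. The wrist yaw torque is about 0 with the left tip loaded, so the right tip must carry a similar load. Now I'll ease off until the tool force is near zero, so that friction alone holds the springs, and then release.

```bash

python3 -m jog '[[[-0.0003,-0.0005,0,0,0,0,196],[-0.0006,-0.001,0,0,0,0,196],[-0.0006,-0.001,0,0,0,0,196]]]'>/dev/null;python3 s.py
python3 -m jog '[[[-0.0003,-0.0005,0,0,0,0,196],[-0.0006,-0.001,0,0,0,0,196],[-0.0006,-0.001,0,0,0,0,196]]]'>/dev/null;python3 s.py
python3 seg.py w7.png
```

```text
[-3.  -4.3 -0.7] [-0.765  0.809 -0.018] [0.5652 0.293  0.0345] 6.872524130799803
[-4.  -4.1 -3.2] [-0.814  1.032  0.009] [0.5651 0.2928 0.0349] 6.912158026048303
or [365  94  34  21 613]
bl [292  15  22  38 658]
```

```bash

python3 -m jog '[[[-0.0003,-0.0005,-0.0003,0,0,0,196],[-0.0006,-0.001,-0.0006,0,0,0,196],[-0.0006,-0.001,-0.0006,0,0,0,196]]]'>/dev/null;python3 s.py
python3 -m jog '[[[-0.0003,-0.0003,0,0,0,0,196],[-0.0006,-0.0005,0,0,0,0,196],[-0.0006,-0.0005,0,0,0,0,196]]]'>/dev/null;python3 s.py
python3 seg.py w8.png
```

```text
[-4.1 -4.1 -3.9] [-0.745  0.989  0.002] [0.5651 0.2925 0.0349] 6.92577543009881
[-4.5 -2.5 -3.3] [-0.748  1.06   0.027] [0.5651 0.2924 0.0354] 6.932197218446362
or [365  93  33  21 606]
bl [293  14  21  39 671]
```

The commanded z is about 2.5 mm above where I gripped, because my earlier lifts crept in, and the rule's weight is now on the tool. I'll lower it again.

```bash

python3 -m jog '[[[0,0,-0.0005,0,0,0,196],[0,0,-0.001,0,0,0,196],[0,0,-0.0015,0,0,0,196],[0,0,-0.002,0,0,0,196],[0,0,-0.002,0,0,0,196]]]'>/dev/null;python3 s.py
python3 -m jog '[[[0,0,0,0,0,0,196],[0,0,0,0,0,0,196]]]'>/dev/null;python3 s.py
python3 seg.py w9.png
```

```text
[-6.  -3.2 -0.7] [-0.818  1.302 -0.012] [0.5653 0.2924 0.0344] 6.930849437597288
[-6.  -3.6  0.2] [-0.796  1.279 -0.086] [0.5652 0.2925 0.0344] 6.930708967131622
or [365  93  33  21 602]
bl [292  14  22  38 676]
```

```bash

python3 -m jog '[[[-0.0005,-0.0003,0,0,0,0,196],[-0.001,-0.0005,0,0,0,0,196],[-0.001,-0.0005,0,0,0,0,196]]]'>/dev/null;python3 s.py
python3 -m jog '[[[-0.0005,-0.0003,0,0,0,0,196],[-0.001,-0.0005,0,0,0,0,196],[-0.001,-0.0005,0,0,0,0,196]]]'>/dev/null;python3 s.py
python3 seg.py w10.png
```

```text
[-5.5 -2.9 -2. ] [-0.632  0.91  -0.039] [0.565  0.2924 0.0344] 6.926869134292275
[-2.6 -1.5 -2.5] [-0.431  0.628 -0.008] [0.5645 0.2921 0.0344] 6.9302606810421
or [365  92  35  22 636]
bl [294  13  21  39 684]
```

```bash

python3 -m jog '[[[-0.0005,-0.0003,-0.0002,0,0,0,196],[-0.0008,-0.0005,-0.0004,0,0,0,196],[-0.0008,-0.0005,-0.0004,0,0,0,196]]]'>/dev/null;python3 s.py
python3 seg.py w11.png
python3 -m jog '[[[-0.0005,-0.0001,-0.0002,0,0,0,196],[-0.0005,-0.0002,-0.0004,0,0,0,196],[-0.0005,-0.0002,-0.0004,0,0,0,196]]]'>/dev/null;python3 s.py
python3 seg.py w12.png
```

```text
[-1.1 -1.8 -2.2] [-0.326  0.249 -0.084] [0.5642 0.2919 0.0344] 6.924921242157254
or [365  92  36  21 639]
bl [294  13  22  39 691]
[ 0.3 -1.1 -0.2] [-0.237 -0.061 -0.033] [0.5639 0.2918 0.0344] 6.928943412315448
or [365  92  36  21 646]
bl [295  12  22  40 700]
```

Tool force is now about (0.3, −1.1, −0.2) N with the tips still slightly compressed. Opening gently.

```bash

python3 -m jog '[[[0,0,0,0,0,0,193],[0,0,0,0,0,0,191],[0,0,0,0,0,0,189],[0,0,0,0,0,0,187],[0,0,0,0,0,0,183],[0,0,0,0,0,0,175],[0,0,0,0,0,0,165],[0,0,0,0,0,0,150],[0,0,0,0,0,0,140],[0,0,0,0,0,0,140]]]';python3 s.py
python3 seg.py w13.png
```

```text
clock: 14.05
eef_pos: [0.5627, 0.2913, 0.0334]
tool_rot: [0.663, 0.749, -0.0, -0.0]
ft_force: [-1.0, 0.0, -0.4]
grip_width: 0.0384
[-1.   0.  -0.4] [-0.003 -0.013  0.076] [0.5627 0.2913 0.0334] 6.936495391679756
or [368  91  37  22 672]
bl [298  11  22  40 720]
```

```bash

python3 -m jog '[[[0,0,0.006,0,0,0,140],[0,0,0.015,0,0,0,140],[0,0,0.03,0,0,0,140],[0,0,0.05,0,0,0,140],[0,0,0.07,0,0,0,140],[0,0,0.09,0,0,0,140],[-0.02,0,0.09,0,0,0,140],[-0.03,0,0.09,0,0,0,140],[-0.03,0,0.09,0,0,0,140],[-0.03,0,0.09,0,0,0,140]]]'
python3 - <<'E'
from h import *
snap('wrist','w14.png',(330,40,490,280),1)
im=cv2.imread('pics/full_w14.png');
cv2.imwrite('pics/w14.png',cv2.resize(im[40:290,340:520],None,fx=3.1,fy=2.4*1.0,interpolation=cv2.INTER_CUBIC)[:600])
E
```

```text
clock: 14.93
eef_pos: [0.533, 0.2915, 0.1247]
tool_rot: [0.663, 0.749, 0.001, 0.0]
ft_force: [0.6, -0.4, -1.1]
grip_width: 0.0386
```

View pics/w14.png

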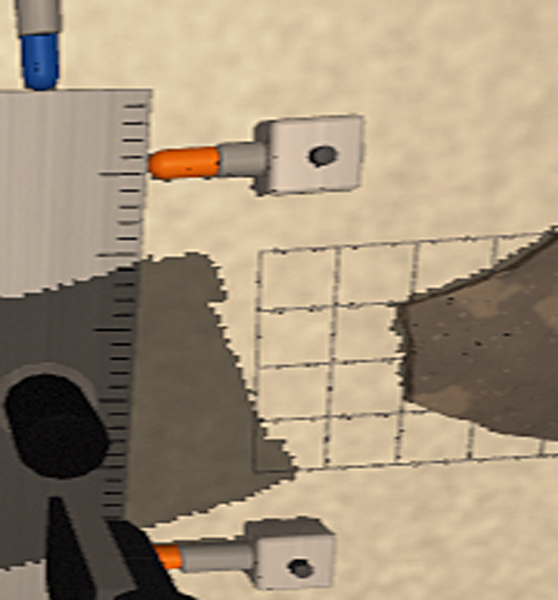

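Blue and left orange are visibly bearing at (40,88) and (150,163). The right tip is half hidden, so I'll move the arm to the first survey pose relative to that tip and compare it with the first image.

```bash

python3 -m jog '[[[-0.03,-0.01,0,0,0,0,140],[-0.04,-0.011,0,0,0,2.8,110],[-0.04,-0.011,-0.0025,0,0,2.8,110],[-0.04,-0.011,-0.0025,0,0,2.8,110],[-0.04,-0.011,-0.0025,0,0,2.8,110],[-0.04,-0.011,-0.0025,0,0,2.8,110]]]'
python3 seg.py w15.png
python3 - <<'E'
from h import *
f=lambda n:cv2.resize(cv2.imread(n)[50:300,355:520],None,fx=2.4,fy=2.4,interpolation=cv2.INTER_CUBIC)
cv2.imwrite('pics/fin.png',np.hstack([f('pics/full_w0.png'),f('pics/full_w15.png')])[:600,:800])
E
```

```text
clock: 15.48
eef_pos: [0.4941, 0.2806, 0.1211]
tool_rot: [0.645, 0.764, 0.001, 0.0]
ft_force: [-0.5, -0.3, -0.2]
grip_width: 0.0487
or [448 100  24  13 276]
or [422 269  21  10 178]
or [272 304 105  45 544]
or [521 338  41   4 118]
bl [411  49  13  24 264]
```

View pics/fin.png

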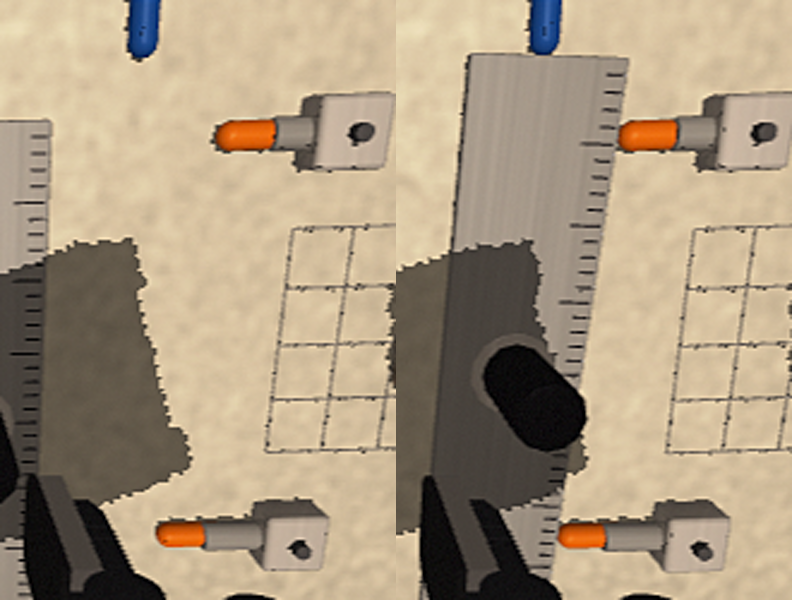

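```bash
cat > prof.py <<'E'
from h import *
def ends(f,ch,box,axis):
    im=cv2.imread(f).astype(float);x0,y0,x1,y1=box;c=im[y0:y1,x0:x1]
    s=(c[...,2]-c[...,0]) if ch=='or' else (c[...,0]-c[...,2])
    s=np.clip(s-40,0,None);p=s.sum(1-axis) # axis: 1 along columns
    w=p/np.median(np.sort(p)[-8:])
    h=0.4;i=np.where(w>h)[0];a,b=i[0],i[-1]
    A=a-(w[a]-h)/(w[a]-w[a-1]);B=b+(w[b]-h)/(w[b]-w[b+1])
    return round(A,2),round(B,2),'len',round(B-A,2),'integral',round(w.sum(),2)
if __name__=='__main__':
    for n,dx in (('w0',0),('w15',2)):
        f=f'pics/full_{n}.png'
        print(n,'L',ends(f,'or',(435+dx,94,485+dx,118),1),'R',ends(f,'or',(408+dx,260,455+dx,284),1),'B',ends(f,'bl',(402+dx,38,430+dx,86),0))
E
python3 prof.py
```

```text
w0 L (np.float64(10.79), np.float64(33.84), 'len', np.float64(23.05), 'integral', np.float64(23.96)) R (np.float64(12.55), np.float64(31.59), 'len', np.float64(19.04), 'integral', np.float64(21.62)) B (np.float64(10.97), np.float64(34.2), 'len', np.float64(23.22), 'integral', np.float64(21.95))
w15 L (np.float64(11.32), np.float64(34.34), 'len', np.float64(23.02), 'integral', np.float64(22.38)) R (np.float64(12.84), np.float64(31.64), 'len', np.float64(18.8), 'integral', np.float64(19.36)) B (np.float64(10.49), np.float64(33.12), 'len', np.float64(22.63), 'integral', np.float64(21.3))
```

The measured residual compression is small: L about 0.1 mm, R about 0.2 mm, blue about 0.5 mm. The left margin is thin. There is plenty of time, so I'll go back with loosely open jaws and nudge the knob toward the tips with one pad. Withdrawing only that pad leaves board friction holding the full spring preload, with no pull-back.

```bash

python3 -m jog '[[[0.035,0.005,0,0,0,-1,140],[0.069,0.011,0,0,0,-1.4,140],[0.069,0.011,0,0,0,-1.4,140],[0.069,0.011,0,0,0,-1.4,140],[0.069,0.011,0,0,0,-1.4,140]]]'; python3 s.py
python3 -m jog '[[[0,0,-0.02,0,0,0,140],[0,0,-0.04,0,0,0,140],[0,0,-0.06,0,0,0,140],[0,0,-0.075,0,0,0,140],[0,0,-0.084,0,0,0,140],[0,0,-0.084,0,0,0,140],[0,0,-0.084,0,0,0,140]]]' ; python3 s.py; python3 seg.py w16.png
```

```text
clock: 15.95
eef_pos: [0.5617, 0.291, 0.1203]
tool_rot: [0.654, 0.756, -0.001, -0.0]
ft_force: [-0.4, 0.0, 0.0]
grip_width: 0.0384
[-0.4  0.   0. ] [ 0.011 -0.031  0.008] [0.5617 0.291  0.1203] 8.301923245724325
clock: 16.53
eef_pos: [0.5613, 0.2913, 0.0373]
tool_rot: [0.654, 0.757, -0.0, -0.0]
ft_force: [0.6, 0.0, 0.0]
grip_width: 0.0389
[0.6 0.  0. ] [-0.019 -0.028 -0.013] [0.5613 0.2913 0.0373] 8.350073233536875
or [374  94  36  21 627]
bl [308  14  20  39 676]
```

```bash

python3 -m jog '[[[0.002,0.0003,0,0,0,0,140],[0.004,0.0006,0,0,0,0,140],[0.006,0.0009,0,0,0,0,140],[0.007,0.001,0,0,0,0,140],[0.008,0.0012,0,0,0,0,140],[0.008,0.0012,0,0,0,0,140]]]'>/dev/null; python3 s.py
for i in 1 2 3 4; do python3 -m jog '[[[0.0005,0.0001,0,0,0,0,140],[0.001,0.00015,0,0,0,0,140]]]' >/dev/null; python3 s.py; done
```

```text
[ 0.1  0.1 -0.2] [ 0.07   0.004 -0.053] [0.5702 0.2925 0.0371] 8.320560259463164
[ 0.4 -0.3 -0.7] [0.011 0.038 0.012] [0.5708 0.2926 0.0369] 8.332499933056496
[ 0.5 -0.1  0.1] [0.042 0.055 0.002] [0.5718 0.2928 0.0369] 8.331614907303376
[-3.1 -0.6  1.7] [-0.153  0.622 -0.04 ] [0.572  0.2927 0.0369] 8.338658812754375
[-6.3 -1.9  3.5] [-0.321  1.173  0.017] [0.5726 0.2927 0.0369] 8.344675660567546
```

```bash

python3 -m jog '[[[0.0005,0.0001,0,0,0,0,140],[0.001,0.00015,0,0,0,0,140],[0.001,0.00015,0,0,0,0,140]]]' >/dev/null; python3 s.py; python3 seg.py w17.png
python3 -m jog '[[[0.0003,0.0005,0,0,0,0,140],[0.0003,0.001,0,0,0,0,140],[0.0003,0.0015,0,0,0,0,140],[0.0003,0.0015,0,0,0,0,140]]]' >/dev/null; python3 s.py; python3 seg.py w18.png
```

```text
[-6.4 -0.9  4.8] [-0.339  1.379  0.023] [0.573  0.2928 0.0369] 8.3516594457259
or [351  93  34  21 614]
bl [281  13  21  40 689]
[-6.  -4.1  4.2] [-0.759  1.318  0.055] [0.5731 0.2932 0.0366] 8.32472023289229
or [351  94  33  21 601]
bl [281  14  21  40 684]
```

```bash

python3 -m jog '[[[0,0.0005,0,0,0,0,140],[0,0.001,0,0,0,0,140],[0,0.001,0,0,0,0,140]]]' >/dev/null; python3 s.py; python3 seg.py w19.png
python3 -m jog '[[[-0.0005,0,0,0,0,0,140],[-0.001,0,0,0,0,0,140],[-0.0015,0,0,0,0,0,140],[-0.002,0,0,0,0,0,140]]]' >/dev/null; python3 s.py
python3 -m jog '[[[-0.0005,0,0,0,0,0,140],[-0.001,0,0,0,0,0,140],[-0.0015,0,0,0,0,0,140],[-0.002,0,0,0,0,0,140]]]' >/dev/null; python3 s.py; python3 seg.py w20.png
```

```text
[-5.4 -4.7  3.6] [-0.881  1.198  0.076] [0.5732 0.2939 0.0364] 8.311962167037422
or [351  96  33  20 587]
or [346 347  21   6  68]
bl [280  15  22  40 682]
[-1.8 -1.9 -0.2] [-0.361  0.45   0.034] [0.5728 0.2952 0.0364] 8.311239522489387
[-0.1 -0.1 -0.3] [0.002 0.042 0.02 ] [0.5719 0.2964 0.0374] 8.339903256069547
or [351 102  34  20 596]
or [343 344  25  11 159]
bl [283  23  21  39 660]
```

The tool is free of the knob. Centre, raise, and measure again from the survey pose.

```bash

python3 -m jog '[[[-0.003,-0.001,0,0,0,0,140],[-0.006,-0.003,0,0,0,0,140],[-0.0085,-0.0045,0,0,0,0,140],[-0.0085,-0.0045,0.02,0,0,0,140],[-0.0085,-0.0045,0.045,0,0,0,140],[-0.0085,-0.0045,0.07,0,0,0,140],[-0.0085,-0.0045,0.085,0,0,0,140],[-0.0085,-0.0045,0.085,0,0,0,140],[-0.0085,-0.0045,0.085,0,0,0,140]]]' >/dev/null; python3 s.py
python3 -m jog '[[[-0.03,-0.006,0,0,0,1,140],[-0.069,-0.011,0,0,0,1.4,110],[-0.069,-0.011,0,0,0,1.4,110],[-0.069,-0.011,0,0,0,1.4,110],[-0.069,-0.011,0,0,0,1.4,110]]]';  python3 seg.py w21.png
```

```text
[ 0.1 -0.3 -0.7] [-0.008 -0.044  0.024] [0.5633 0.2916 0.1233] 8.327089510271364
clock: 20.62
eef_pos: [0.4931, 0.2801, 0.1211]
tool_rot: [0.644, 0.765, -0.0, -0.0]
ft_force: [-0.1, 1.0, -0.3]
grip_width: 0.0488
or [450  99  25  14 272]
or [424 269  20   9 167]
or [274 304 103  45 544]
or [521 338  42   5 126]
bl [413  48  13  24 268]
```

```bash
python3 - <<'E'
from prof import *
for n,dx in (('w0',0),('w15',2),('w21',4)):
    f=f'pics/full_{n}.png'
    r=[ends(f,'or',(435+dx,94,485+dx,118),1),ends(f,'or',(408+dx,260,455+dx,284),1),ends(f,'bl',(402+dx,38,430+dx,86),0)]
    print(n,[(float(x[3]),float(x[5])) for x in r])
# registration: map w0->w by features on the fixed board/stops, then tip shifts along its axis
g0=cv2.imread('pics/full_w0.png',0)
B={'L':(480,84,522,126),'R':(462,254,495,292),'B':(400,0,440,22)}
for n in ('w15','w21'):
    g=cv2.imread(f'pics/full_{n}.png',0)
    for k,(x0,y0,x1,y1) in B.items():
        a=np.float32(g0[y0:y1,x0:x1]);W=np.float32([[1,0,2],[0,1,0]])
        cc,W=cv2.findTransformECC(a,np.float32(g[y0:y1,x0:x1]),W,cv2.MOTION_TRANSLATION,(3,200,1e-6),None,3)
        bx={'L':(435,94,485,118),'R':(408,260,455,284),'B':(402,38,430,86)}[k];ch='bl' if k=='B' else 'or';ax=0 if k=='B' else 1
        e0=ends('pics/full_w0.png',ch,bx,ax);d=int(round(W[0,2]))
        b2=(bx[0]+d,bx[1],bx[2]+d,bx[3]);e=ends(f'pics/full_{n}.png',ch,b2,ax)
        if k=='B': print(n,k,round(cc,3),'tip retreat px',round(float((e0[1]-e[1])+W[1,2]),2))
        else: print(n,k,round(cc,3),'tip retreat px',round(float(e[0]+d-e0[0]-W[0,2]),2))
E
```

```text
w0 [(23.05, 23.96), (19.04, 21.62), (23.22, 21.95)]
w15 [(23.02, 22.38), (18.8, 19.36), (22.63, 21.3)]
w21 [(22.66, 22.05), (18.6, 19.15), (22.71, 21.13)]
w15 L 0.997 tip retreat px -0.11
w15 R 0.942 tip retreat px 0.13
w15 B 0.964 tip retreat px 0.7
w21 L 0.947 tip retreat px 0.26
w21 R 0.969 tip retreat px 0.36
w21 B 0.994 tip retreat px 0.14
```

All three tips now show positive retreat relative to their blocks: L 0.26–0.39 px, R 0.36–0.44 px, blue 0.14–0.5 px, or about 0.1–0.4 mm. Both measures put the orange tips above the first release; for blue they disagree. The arm is clear, so I'm handing in.

```bash
python3 -c "
from workcell import bot
print(bot.job_done())"
```

```text
the job is handed in; nothing more can be done
None
```

I handed the job in at about 21 s of the 72 s. By my estimates all three tips were still bearing on the straightedge, but the margin on the blue tip is thin. No verdict was reported.

**What I did:**
- I took the straightedge by its knob and slid it onto both orange tips, then slid it lengthwise into the blue tip.
- I eased off until the tool force was near zero and let go.
- The residual contact then looked thin, especially on the left tip. I went back with the jaws loosely open, nudged the knob toward the orange and blue tips with one pad, and withdrew.

**Peak loads:** My highest estimates were about 6–7 N on the left tip and about 6 N on the right, both under 9 N. They come from wrist force, yaw torque and how far each tip was pushed in. No tip force was measured directly.

**Last checks:**

| Tip | Pushed in (image estimate) |
|---|---|
| Left orange | about 0.2–0.3 mm |
| Right orange | about 0.3 mm |
| Blue | about 0.1–0.4 mm |

- **Precision:** these readings are near the limit of what the images can resolve.
- **Disagreement:** my two blue measures differ (0.14 against 0.5 px), and neither shows more blue contact than after the first release.
- **Robot:** it was clear of everything, with tool force about zero apart from noise of up to 1 N.
- **Right tip:** the gripper hid it while I pressed, so its load during both steps is inferred from torque balance, not seen.
- **Sherd and brush:** I never touched either. I did not measure their final positions.

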